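# Find the shaft's flat and hold the collar on it

## Robot

A 7-joint arm with a two-finger parallel gripper is mounted at the origin on a cart in front of the work surface, level with it; the furniture and walls round the work are solid. World frame = base frame: x ahead of the robot, y to its left, z up, the work surface at z = 0. Lengths are in m, angles in rad, forces in N, time in s.
With the tool pointing down it reaches from about 0.425 to 1.025 m from the base axis. Payload 9.4 kg.
Tool frame: the origin (TCP) lies at the very end of the fingers, on their centre line; the grasp point (between the pads) lies 19 mm behind it; z points along the fingers, y is the line along which they close (so a half turn about z gives the same grasp; the last joint's range is limited). The gripper opens to 85 mm and grips with 20 to 120 N. Pads are 22 mm wide; open, the fingers measure 114 mm over their backs; the gripper's body (76 mm by 85 mm) begins 54 mm behind the grasp point. The pads swing forward as they close: fully open they stand 13 mm farther back than shut.
Start: joints at [1.049, 0.599, -0.003, 1.599, 0.002, 0.943, -0.08], TCP at [0.312, -0.654, 0.231] pointing down, gripper open.
Joint ranges: [-2.57, 2.57], [-0.35, 1.97], [-1.29, 1.29], [0.11, 2.56], [-1.05, 4.19], [0.11, 1.86], [-2.63, 2.63]. Speed limits (rad/s): [2.22, 2.22, 3.01, 3.01, 3.14, 3.14, 3.14].

## Interface

Orientations are given as a unit quaternion [w, x, y, z].
In Python, from rig import manip gives the robot as it stands.
- The arm moves only by the tool arm_command, never from a script. Its arguments are lists of equal length, an entry for each row: "travel": the shift along the tool's x, y, z in mm, a list of three; "rotation": the turn, a rotation vector about the tool's x, y, z in rad, a list of three. A call has 1 to 20 rows; each row is the pose to reach, as a shift and turn from the pose commanded when the call began, along the tool's axes at that moment; what a row does not reach only later rows make up. A row lasts 1/8 s, in which the tool goes at most 62.5 mm and 10.7 degrees, less where a joint would pass 70% of its speed; a pose out of reach is approached as far as the arm can. A call with a gripper value outside its range is refused whole. "fingers" is the finger opening in mm, from 0 to 85.4, set as the call begins (left out, the last holds). The fingers move at their own pace and stop on an object; "grip_force" is the grip in N (left out, the last holds). Time passes only in rows, so rows that repeat a pose let the fingers close. It gives the time, the measured TCP pose, the force, the opening and the grip force at its end, in the units of the state.
- manip.observe(): the state, without advancing time (a new reading comes with each control period).
- manip.get_image(name): name is "side" or "top"; returns a dict with "color" (400x640x3 uint8, red, green, blue), "depth" (400x640 float32, m along the optical axis (not along the pixel's ray), 0 where there is no reading), "intrinsics" (3x3 intrinsics, pixels), "extrinsics" (4x4, takes a point from world to camera coordinates). Camera axes: x right, y down, z forward; pixel columns grow to the right and rows downward; lengths in m; the calibration is good to about 2 mm. A picture is of the moment at which its call begins.
- manip.job_done(): hands the job in; it is judged then, once.
The state is a dict: "clock": time; "joint_pos": joint angles; "joint_velocities": joint speeds; "effort": joint torques, N m; "tool_pos": TCP position; "ee_rot": TCP orientation; "force": force on the tool from outside, world axes, zero at the start; "wrist_torque": the same for the moment, N m; "gripper_width": finger opening in m; "grip_force": force on a finger pad.
Only numpy, scipy, OpenCV 4.12 (cv2) and the standard library are available. Lean on these libraries where they do the work, as an engineer would, in place of code of your own. Each camera call takes 0.05 s, during which the arm holds its last target. There are 200 camera calls.

## Task

The shaft in the blue bearing stand has a flat along one side: first pinch the shaft between the fingers to feel where it is, and get it turned to face the index line on the side where the screwdriver lies. Then pick up the collar and slide it down the shaft with its set-screw on the flat, so that flat and screw both point at that index line, and finish still gripping the collar there, about 5 mm clear of the bearing face, so that I can nip up the screw. Leave the screwdriver and the loupe where they are.

Things in the scene. Friction and masses are not known exactly. Their poses are not given: they have to be found in the camera images.
- stand: Blue bearing stand fixed to the bench: 76 x 76 x 10 mm flange and a round housing of 54 mm diameter whose top (the bearing face) is 40 mm above the bench. Origin on the bench, on the shaft's axis; z up; its -x side is the front, roughly towards the robot. A steel shaft stands upright in it.
- stand_face (a point): Point on the shaft's axis at the height of the bearing face, 40 mm above the bench; axes as the stand's.
- shaft_top (a point): Middle of the top of the shaft, 85 mm above the bench; axes are the fixed stand's. Shaft 20 mm diameter with one flat along all 45 mm that show, 6.5 mm from the axis (16.5 mm across): a D from above. Turns without end stops, 0.06 N m friction, stays put. Its angle is not reported: at the start the flat faces within 52 degrees either side of the stand's front (-x).
- index_left (a point): Outer end of the white index line on the stand's +y side, at the rim of the bearing face, 27 mm from the axis. The line runs from 18 mm from the axis to the rim, then down the housing's wall.
- index_right (a point): Outer end of the like white index line on the stand's -y side, 27 mm from the axis.
- collar: Loose bright steel collar lying on the bench, 0.1 to 0.17 kg: 40 mm outside, 18 mm high, through bore 22 mm with a flat 7.5 mm from the axis on the +x side: 1 mm clearance on the shaft, 8 degrees of play either way; it goes on only when the flats agree. 1.5 mm chamfer at the bore's lower edge. Origin on the axis at the underside, z up; +x points at the set-screw, beside the flat.
- set_screw (a point): Outer end of the collar's slotted brass set-screw, 8 mm diameter, which stands out 5 mm from the collar's wall: 25 mm from the collar's axis along its +x, 9 mm above its underside.
- screwdriver: Small slotted screwdriver with an orange handle and steel blade, 12 x 100 x 12 mm, lying on the bench with its middle 125 to 155 mm to one side (+y or -y of the stand) of the shaft; origin near its middle. The side on which it lies is the side the set-screw must face. Leave it alone.
- loupe: Black stand loupe, 37 mm diameter, 34 mm high, standing on the bench on the other side of the stand from the screwdriver, origin under its centre. Leave it alone.

How it is judged:
On the way, in this order (a step that is already met when the one before it is completed fails the run):
1. the fingers pinch the bare shaft while the collar still lies on the bench (contact force between the fingers and stand above 3 N and distance between the grasp point and shaft_top below 0.06 m and height (world z) of collar below 0.02 m), for 0.1 s.
2. the collar is lifted off the bench (height (world z) of collar above 0.03 m and contact force between the fingers and collar above 1 N), for 0.1 s.
At the end, for the whole second after the job is handed in: The collar is round the shaft on its flat (axis within 3 mm, tilt under 0.15 rad), its underside 1.5 to 10 mm above the bearing face, the set-screw's outer end within 6.5 mm (15 degrees) of the index line on the screwdriver's side, at rest and still gripped by the fingers with more than 2 N (horizontal distance between collar and stand_face below 0.003 m and z of collar in the frame of stand_face between 0.0015 and 0.01 m and angle between collar's own z axis and vertical below 0.15 rad and ((y of screwdriver in the frame of stand above 0 m and y of set_screw in the frame of stand above 0.022 m and x of set_screw in the frame of stand between -0.0065 and 0.0065 m) or (y of screwdriver in the frame of stand below 0 m and y of set_screw in the frame of stand below -0.022 m and x of set_screw in the frame of stand between -0.0065 and 0.0065 m)) and contact force between the fingers and collar above 2 N and linear speed of collar below 0.02 m/s); the arm keeps its last pose, push and grip.
It fails at once if the screwdriver is moved more than 30 mm (distance of screwdriver from where it was at the start of the episode above 0.03 m).
It fails at once if the loupe is moved more than 30 mm (distance of loupe from where it was at the start of the episode above 0.03 m).
It also fails if it takes over 72 s, if anything falls off the work surface, if the arm or the gripper's body presses on something with over 40 N, if the wrist force passes 120 N, or if a joint passes its speed limit or range.

## Working session

There is one attempt and no reset: what is moved stays moved. The work goes in short steps, Python scripts to look and compute and a tool call to move; the robot and the scene stay as the last step left them, time stands still between calls to the robot, and variables do not carry over. Pictures are saved under pics/ and viewed, at most 10 in all, crops included, and the job is handed in when it is done.

Besides the shell and the picture viewer there is one more tool, called after "Call:" as name(argument=value, ...), one argument or row to a line, values as JSON. arm_command: Moves the arm, as the interface text tells. Its arguments: {"type":"object","properties":{"travel":{"type":"array","items":{"type":"array","items":{"type":"number"}}},"rotation":{"type":"array","items":{"type":"array","items":{"type":"number"}}},"fingers":{"type":"number"},"grip_force":{"type":"number"}},"required":["travel","rotation"]}

```bash
mkdir -p pics; ls
python3 - <<'E'
from rig import manip
import cv2,numpy as np
np.set_printoptions(precision=4,suppress=True)
print(manip.observe())
ims=[]
for n in("top","side"):
    d=manip.get_image(n); np.savez("pics/%s0.npz"%n,**d)
    print(n,d["intrinsics"].tolist(),d["extrinsics"])
    cv2.imwrite("pics/%s0.png"%n,d["color"][:,:,::-1])
E
```

```text
pics
{'clock': 0.0, 'joint_pos': array([ 1.0493,  0.6001, -0.0025,  1.6001,  0.0018,  0.9429, -0.0798]), 'joint_velocities': array([ 0.0004,  0.    , -0.0002, -0.0007, -0.0007,  0.0009, -0.0001]), 'effort': array([ -0.0004, -77.6453,   1.5649, -25.8013,   0.0123,   0.009 ,
        -0.    ]), 'tool_pos': array([ 0.3117, -0.654 ,  0.2304]), 'ee_rot': array([-0.0007,  0.9754,  0.2206, -0.0002]), 'force': array([ 0.3951, -0.2279,  0.4151]), 'wrist_torque': array([ 0.0804, -0.0675,  0.0329]), 'grip_force': 0.0, 'gripper_width': 0.0857470132158641}
top [[363.36258224152226, 0.0, 314.88870979364714], [0.0, 363.36258224152226, 197.95954845908022], [0.0, 0.0, 1.0]] [[-0.0253 -0.9994  0.0229 -0.141 ]
 [-0.986   0.0212 -0.1655  0.5165]
 [ 0.165  -0.0267 -0.9859  0.9069]
 [ 0.      0.      0.      1.    ]]
side [[488.5873896737801, 0.0, 325.83927396924764], [0.0, 488.5873896737801, 203.08252726073286], [0.0, 0.0, 1.0]] [[ 0.9959  0.0869  0.0234 -0.5023]
 [ 0.0702 -0.5873 -0.8063 -0.0626]
 [-0.0563  0.8047 -0.591   1.1427]
 [ 0.      0.      0.      1.    ]]
```

View pics/top0.png

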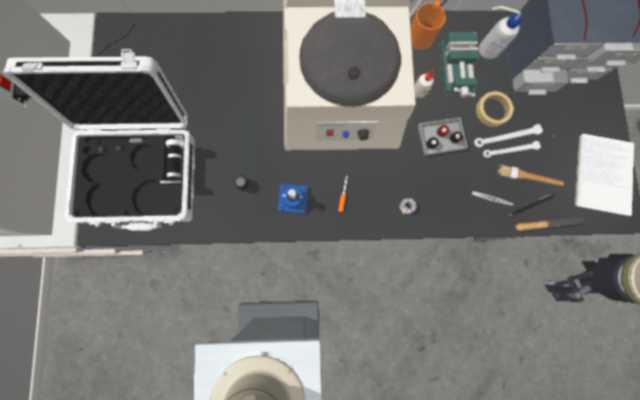

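View pics/side0.png

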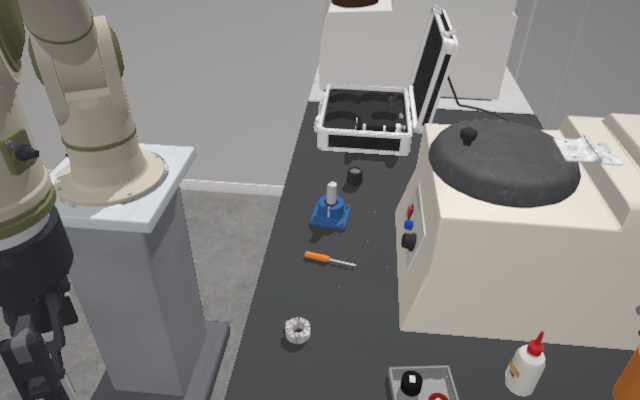

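The top view shows the stand at (293,197), the screwdriver to its right at (344,195) (world -y), the loupe at (241,182) and the collar at (408,206). In the side view the stand is at (331,208) and the collar at (298,330).

```bash
cat > h.py <<'E'
import cv2,numpy as np
np.set_printoptions(precision=4,suppress=True)
def load(n): return dict(np.load("pics/%s.npz"%n))
def ray(d,px):
    K,E=d["intrinsics"],d["extrinsics"]; R,t=E[:3,:3],E[:3,3]
    return -R.T@t, R.T@np.linalg.inv(K)@np.array([px[0],px[1],1.])
def onz(d,px,z):
    c,r=ray(d,px); return c+r*(z-c[2])/r[2]
def proj(d,p):
    q=d["extrinsics"][:3,:3]@np.asarray(p)+d["extrinsics"][:3,3]; q=d["intrinsics"]@q; return q[:2]/q[2]
def tri(d1,p1,d2,p2):
    c1,r1=ray(d1,p1);c2,r2=ray(d2,p2)
    s=np.linalg.lstsq(np.c_[r1,-r2],c2-c1,rcond=None)[0]
    a,b=c1+s[0]*r1,c2+s[1]*r2; return (a+b)/2,np.linalg.norm(a-b)
def crop(d,cx,cy,w,h,k): return cv2.resize(d["color"][cy-h:cy+h,cx-w:cx+w,::-1],None,fx=k,fy=k,interpolation=cv2.INTER_CUBIC)
E
python3 - <<'E'
from h import *
T,S=load("top0"),load("side0")
a=np.hstack([crop(T,293,197,20,15,10),crop(T,408,206,20,15,10)])
b=np.hstack([crop(S,331,208,20,15,10)[:,:],crop(S,298,330,20,15,10)])
cv2.imwrite("pics/c0.png",np.vstack([a,b]))
def mask(d,lo,hi,x,y,w,h):
    hsv=cv2.cvtColor(d["color"],cv2.COLOR_RGB2HSV); m=cv2.inRange(hsv,lo,hi); q=np.zeros_like(m);q[y-h:y+h,x-w:x+w]=m[y-h:y+h,x-w:x+w]; return q
for n,d,x,y in(("T",T,293,197),("S",S,331,208)):
    m=mask(d,(100,120,40),(125,255,255),x,y,30,30); c=max(cv2.findContours(m,0,2)[0],key=cv2.contourArea)
    print(n,"blue",cv2.minAreaRect(c))
for n,d,x,y in(("T",T,408,206),("S",S,298,330)):
    g=d["color"].max(2); m=np.zeros_like(g); m[y-20:y+20,x-20:x+20]=(g[y-20:y+20,x-20:x+20]>75)*255
    c=max(cv2.findContours(m,0,2)[0],key=cv2.contourArea); print(n,"collar",cv2.minAreaRect(c))
    for z in(.018,.009): print(onz(d,cv2.minAreaRect(c)[0],z))
    hs=cv2.cvtColor(d["color"],cv2.COLOR_RGB2HSV)[y-20:y+20,x-20:x+20]
    ys,xs=np.where((hs[...,0]>8)&(hs[...,0]<32)&(hs[...,1]>90)&(hs[...,2]>60)); print("brass",xs.mean()+x-20,ys.mean()+y-20,len(xs), onz(d,(xs.mean()+x-20,ys.mean()+y-20),.011))
E
```

```text
T blue ((292.4455261230469, 198.04454040527344), (28.159555435180664, 27.861042022705078), 5.710592269897461)
S blue ((330.4700012207031, 211.20997619628906), (38.325191497802734, 32.24407196044922), 8.130102157592773)
T collar ((406.5, 205.5), (19.0, 19.0), 90.0)
[ 0.4915 -0.4006  0.018 ]
[ 0.4928 -0.4031  0.009 ]
brass 403.1666666666667 213.16666666666666 6 [ 0.4718 -0.392   0.011 ]
S collar ((297.5, 329.5), (39.0, 39.0), 90.0)
[ 0.4949 -0.4125  0.018 ]
[ 0.4938 -0.4052  0.009 ]
brass 286.0 321.5 6 [ 0.4733 -0.3927  0.011 ]
```

View pics/c0.png

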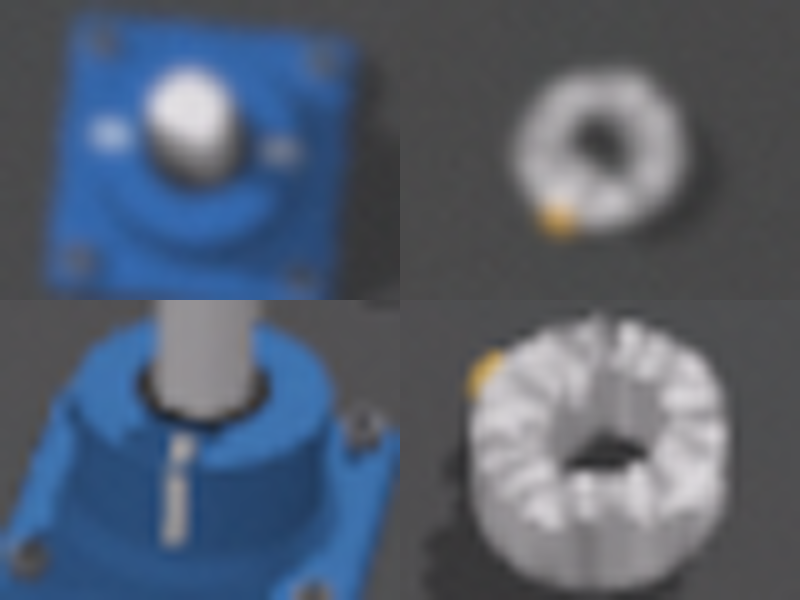

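The crops show the flange tilted about 6° clockwise in the top view. Its index marks are at about (284,210) and (301,212), the bright shaft top is at about (291.5,193), and the brass screw is on the collar's lower-left. I'll turn these into positions.

Run:
```python
from h import *
T,S=load("top0"),load("side0")
def big(X,Y,x0,y0): return (x0+X/10-.45,y0+Y/10-.45)
cor=[onz(T,big(X,Y,273,182),.01)[:2] for X,Y in((75,15),(358,45),(335,300),(45,290))]
print("corners",cor,"mean",np.mean(cor,0))
il,ir=[onz(T,big(X,Y,273,182),.04)[:2] for X,Y in((110,133),(283,152))]
print("idx",il,ir,(il+ir)/2,"y-axis deg",np.degrees(np.arctan2(*(il-ir)[::-1])))
print("shafttop",onz(T,big(187,106,273,182),.085))
c,_=tri(T,(407.5,205.6),S,(297.35,328.)); print("collar tri",c,_, onz(T,(407.5,205.6),.016),onz(S,(297.35,327.7),.018))
print("side: idx pt on face", onz(S,big(185,445,311,193),.04), "rim",onz(S,big(180,468,311,193),.04))
# shaft bottom centre / face ellipse in the side view
print("face ctr side", onz(S,big(203,390,311,193),.04))
# shaft top in side view: bright pixels in column band
g=S["color"].astype(int); 
for y in range(178,194,2): print(y,g[y,322:343].min(1))
for p in [(520,0)]: pass
print("screwdriver",onz(T,(344,195),.006),"loupe",onz(T,(241,182),.03))
```

```text
corners [array([ 0.5621, -0.06  ]), array([ 0.5522, -0.137 ]), array([ 0.4822, -0.1292]), array([ 0.4866, -0.0512])] mean [ 0.5208 -0.0943]
idx [ 0.5239 -0.0709] [ 0.5178 -0.1163] [ 0.5208 -0.0936] y-axis deg 82.41176809963791
shafttop [ 0.5223 -0.093   0.085 ]
collar tri [ 0.4928 -0.4048  0.0119] 0.0015251631387830811 [ 0.4915 -0.4038  0.016 ] [ 0.4942 -0.4089  0.018 ]
side: idx pt on face [ 0.5276 -0.2077  0.04  ] rim [ 0.5272 -0.2144  0.04  ]
face ctr side [ 0.5297 -0.1911  0.04  ]
178 [80 82 81 81 81 81 82 82 81 81 82 81 81 82 81 81 82 81 80 81 81]
180 [82 81 81 82 81 81 81 81 80 82 81 81 81 81 82 81 81 81 81 80 81]
182 [ 81  81  81  80  82  81  81 110 169 197 208 202 185 164 117  81  81  81
  81  81  82]
184 [ 82  82  81  81  86 112 197 215 216 206 207 215 217 223 175  92  80  80
  81  81  81]
186 [ 82  80  82  82  91 131 149 156 168 180 191 197 188 153 115  90  82  81
  81  81  76]
188 [ 81  81  81  81  91 131 145 146 146 145 141 137 134 128 114  90  81  82
  82  75  61]
190 [ 81  82  81  81  95 133 145 146 145 144 141 137 133 128 108  87  81  81
  81  81  65]
192 [ 82  81  81  81 102 137 145 145 145 145 141 137 133 128 109  87  81  81
  81  80  81]
screwdriver [ 0.526  -0.2339  0.006 ] loupe [0.5629 0.0425 0.03  ]
```

```bash
cat >> h.py <<'E'
def go(x,y,z,ya):
    from rig import manip
    o=manip.observe(); w,a,b,c=o["ee_rot"]; 
    from scipy.spatial.transform import Rotation as Ro
    R=Ro.from_quat([a,b,c,w]); d=R.inv().apply(np.array([x,y,z])-o["tool_pos"])*1000
    r=np.radians(ya); yv=np.array([np.cos(r),np.sin(r),0]); zv=np.array([0,0,-1.]); G=Ro.from_matrix(np.c_[np.cross(yv,zv),yv,zv])
    print("travel",d.round(1),"rot",(R.inv()*G).as_rotvec().round(4),"q7",o["joint_pos"][6].round(3))
def st():
    from rig import manip
    o=manip.observe(); w,a,b,c=o["ee_rot"]; from scipy.spatial.transform import Rotation as Ro
    R=Ro.from_quat([a,b,c,w]).as_matrix(); print("t",o["clock"],"tcp",o["tool_pos"],"yang",np.degrees(np.arctan2(R[1,1],R[0,1])).round(2),"w",(o["gripper_width"]*1000).round(2),"F",o["force"],"Ftool",R.T@o["force"],"gf",round(float(o["grip_force"]),1),"q7",o["joint_pos"][6].round(3),"M",o["wrist_torque"])
E
python3 - <<'E'
from h import *
T,S=load("top0"),load("side0")
def big(X,Y,x0,y0): return (x0+X/10-.45,y0+(Y-300)/10-.45)
print("idx",onz(S,big(185,445,311,193),.04),"rim",onz(S,big(180,465,311,193),.04),"ctr",onz(S,big(203,395,311,193),.04))
print("top side",onz(S,(332.3,184.5),.085)); print(tri(T,(291.3,192.2),S,(332.3,184.5)))
go(.522,-.0935,.16,-97)
go(.522,-.0935,.16,-150)
E
```

```text
idx [ 0.5198 -0.1133  0.04  ] rim [ 0.5194 -0.1202  0.04  ] ctr [ 0.5221 -0.0955  0.04  ]
top side [ 0.5239 -0.097   0.085 ]
(array([ 0.5232, -0.0929,  0.0821]), np.float64(0.000912427841559285))
travel [ 431.1 -415.5   71. ] rot [-0.0014  0.0006  0.567 ] q7 -0.08
travel [ 431.1 -415.5   71. ] rot [-0.001   0.0012  1.492 ] q7 -0.08
```

Call:
arm_command(
  travel=[
    [431,-415,71],
    [431,-415,71],
    [431,-415,71],
    [431,-415,71],
    [431,-415,71],
    [431,-415,71],
    [431,-415,71],
    [431,-415,71],
    [431,-415,71],
    [431,-415,71],
    [431,-415,71],
    [431,-415,71],
    [431,-415,71],
    [431,-415,71],
    [431,-415,71],
    [431,-415,71],
  ],
  rotation=[
    [0,0,-1.004],
    [0,0,-1.004],
    [0,0,-1.004],
    [0,0,-1.004],
    [0,0,-1.004],
    [0,0,-1.004],
    [0,0,-1.004],
    [0,0,-1.004],
    [0,0,-1.004],
    [0,0,-1.004],
    [0,0,-1.004],
    [0,0,-1.004],
    [0,0,-1.004],
    [0,0,-1.004],
    [0,0,-1.004],
    [0,0,-1.004],
  ],
  fingers=50,
  grip_force=20,
)

```text
clock: 2.1
tool_pos: [0.5224, -0.0947, 0.1603]
ee_rot: [0.0, 0.749, 0.662, -0.0]
force: [-0.3, 0.3, 1.3]
gripper_width: 0.05
grip_force: 0.0
```

Run:
```python
from h import *
st(); go(.5225,-.0945,.056,-7)
```

```text
Traceback (most recent call last):
  File "h.py", line 26, in st
    R=Ro.from_quat([a,b,c,w]).as_matrix(); print("t",o["clock"],"tcp",o["tool_pos"],"yang",np.degrees(np.arctan2(R[1,1],R[0,1])).round(2),"w",(o["gripper_width"]*1000).round(2),"F",o["force"],"Ftool",R.T@o["force"],"gf",round(float(o["grip_force"]),1),"q7",o["joint_pos"][6].round(3),"M",o["wrist_torque"])
                                                                                                                                              ^^^^^^^^^^^^^^^^^^^^^^^^^^^^^^^
AttributeError: 'float' object has no attribute 'round'
```

Straight down 105 mm, then close at 20 N.

Call:
arm_command(
  travel=[
    [0,0,52],
    [0,0,105],
    [0,0,105],
    [0,0,105],
  ],
  rotation=[
    [0,0,0],
    [0,0,0],
    [0,0,0],
    [0,0,0],
  ],
)

```text
clock: 2.6
tool_pos: [0.5229, -0.0943, 0.0564]
ee_rot: [0.0, 0.749, 0.663, 0.0]
force: [0.7, 0.5, 0.5]
gripper_width: 0.0502
grip_force: 0.0
```

Call:
arm_command(
  travel=[
    [0,0,0],
    [0,0,0],
    [0,0,0],
    [0,0,0],
    [0,0,0],
    [0,0,0],
  ],
  rotation=[
    [0,0,0],
    [0,0,0],
    [0,0,0],
    [0,0,0],
    [0,0,0],
    [0,0,0],
  ],
  fingers=0,
  grip_force=20,
)

```text
clock: 3.35
tool_pos: [0.5226, -0.0946, 0.0571]
ee_rot: [0.001, 0.749, 0.663, 0.0]
force: [-2.6, 0.7, 10.7]
gripper_width: 0.018
grip_force: 19.7
```

```bash
sed -i 's/(o\["gripper_width"\]\*1000).round(2)/round(float(o["gripper_width"])*1000,2)/' h.py
python3 - <<'E'
from h import *
st()
E
```

```text
t 3.35 tcp [ 0.5226 -0.0946  0.0571] yang -7.01 w 18.0 F [-2.6235  0.6533 10.6941] Ftool [  0.3236  -2.6658 -10.6987] gf 19.7 q7 -0.369 M [ 0.0309  0.6123 -0.0434]
```

18.0 mm wide means the flat is about 12.6° from this closing line, sign unknown. I'll pinch again 20° round (+20° in world) to settle it.

Call:
arm_command(
  travel=[
    [0,0,0],
    [0,0,0],
    [0,0,0],
    [0,0,0],
    [0,0,0],
    [0,0,0],
  ],
  rotation=[
    [0,0,0],
    [0,0,0],
    [0,0,-0.17],
    [0,0,-0.35],
    [0,0,-0.35],
    [0,0,-0.35],
  ],
  fingers=34,
)

```text
clock: 4.1
tool_pos: [0.5224, -0.0945, 0.0553]
ee_rot: [-0.0, 0.624, 0.782, 0.0]
force: [-0.7, 0.2, -0.1]
gripper_width: 0.0342
grip_force: 0.0
```

Call:
arm_command(
  travel=[
    [0,0,0],
    [0,0,0],
    [0,0,0],
    [0,0,0],
    [0,0,0],
    [0,0,0],
  ],
  rotation=[
    [0,0,0],
    [0,0,0],
    [0,0,0],
    [0,0,0],
    [0,0,0],
    [0,0,0],
  ],
  fingers=0,
)

```text
clock: 4.85
tool_pos: [0.5216, -0.0946, 0.0554]
ee_rot: [-0.0, 0.623, 0.783, -0.001]
force: [-4.4, -0.8, 5.8]
gripper_width: 0.0191
grip_force: 21.8
```

Run:
```python
from h import *
st()
```

```text
t 4.85 tcp [ 0.5216 -0.0946  0.0554] yang 12.99 w 19.05 F [-4.3985 -0.7515  5.7596] Ftool [ 0.2547 -4.4638 -5.7527] gf 21.8 q7 -0.152 M [-0.1737  0.7623 -0.0432]
```

Call:
arm_command(
  travel=[
    [0,0,0],
    [0,0,0],
    [0,0,0],
    [0,0,0],
    [0,0,0],
    [0,0,0],
    [0,0,0],
  ],
  rotation=[
    [0,0,0],
    [0,0,0],
    [0,0,0.15],
    [0,0,0.3],
    [0,0,0.43],
    [0,0,0.43],
    [0,0,0.43],
  ],
  fingers=34,
)

```text
clock: 5.72
tool_pos: [0.5226, -0.0943, 0.0552]
ee_rot: [0.0, 0.774, 0.633, 0.0]
force: [0.0, -0.2, -0.1]
gripper_width: 0.0339
grip_force: 0.0
```

Call:
arm_command(
  travel=[
    [0,0,0],
    [0,0,0],
    [0,0,0],
    [0,0,0],
    [0,0,0],
    [0,0,0],
  ],
  rotation=[
    [0,0,0],
    [0,0,0],
    [0,0,0],
    [0,0,0],
    [0,0,0],
    [0,0,0],
  ],
  fingers=0,
)

```text
clock: 6.48
tool_pos: [0.5228, -0.0944, 0.0553]
ee_rot: [0.0, 0.775, 0.632, 0.0]
force: [2.9, -1.3, 0.2]
gripper_width: 0.0175
grip_force: 19.8
```

Run:
```python
from h import *
st()
```

```text
t 6.475 tcp [ 0.5228 -0.0944  0.0553] yang -11.57 w 17.52 F [ 2.9273 -1.2926  0.1851] Ftool [-0.6792  3.1272 -0.183 ] gf 19.8 q7 -0.421 M [-0.1696 -0.652  -0.0746]
```

Call:
arm_command(
  travel=[
    [0,0,0],
    [0,0,0],
    [0,0,0],
    [0,0,0],
    [0,0,0],
    [0,0,0],
  ],
  rotation=[
    [0,0,0],
    [0,0,0],
    [0,0,0.15],
    [0,0,0.16],
    [0,0,0.16],
    [0,0,0.16],
  ],
  fingers=34,
)

```text
clock: 7.22
tool_pos: [0.5223, -0.0944, 0.0552]
ee_rot: [-0.0, 0.822, 0.569, -0.0]
force: [1.0, -0.2, -0.4]
gripper_width: 0.0343
grip_force: 0.0
```

Call:
arm_command(
  travel=[
    [0,0,0],
    [0,0,0],
    [0,0,0],
    [0,0,0],
    [0,0,0],
    [0,0,0],
  ],
  rotation=[
    [0,0,0],
    [0,0,0],
    [0,0,0],
    [0,0,0],
    [0,0,0],
    [0,0,0],
  ],
  fingers=0,
)

```text
clock: 7.98
tool_pos: [0.5235, -0.0948, 0.0555]
ee_rot: [0.001, 0.823, 0.568, 0.001]
force: [4.2, -4.0, -1.6]
gripper_width: 0.0166
grip_force: 20.3
```

Run:
```python
from h import *
st()
```

```text
t 7.975 tcp [ 0.5235 -0.0948  0.0555] yang -20.75 w 16.58 F [ 4.1526 -3.9832 -1.5522] Ftool [-2.2544  5.2914  1.5615] gf 20.3 q7 -0.518 M [-0.5553 -0.8807 -0.0264]
```

Aligned: 16.6 mm across, so the flat faces about 159° in world. I'll grip harder and turn it +103.5° to face the right-hand (-y) index line.

Call:
arm_command(
  travel=[
    [0,0,0],
    [0,0,0],
    [0.1,-0.1,0],
    [0.2,-0.2,0],
    [0.3,-0.3,0],
    [0.4,-0.4,0],
    [0.5,-0.5,0],
    [0.6,-0.6,0],
    [0.7,-0.7,0],
    [0.9,-0.8,0],
    [1.0,-0.9,0],
    [1.1,-1.0,0],
    [1.2,-1.1,0],
    [1.4,-1.2,0],
    [1.4,-1.2,0],
    [1.4,-1.2,0],
    [1.4,-1.2,0],
  ],
  rotation=[
    [0,0,0],
    [0,0,0],
    [0,0,-0.15],
    [0,0,-0.3],
    [0,0,-0.45],
    [0,0,-0.6],
    [0,0,-0.75],
    [0,0,-0.9],
    [0,0,-1.05],
    [0,0,-1.2],
    [0,0,-1.35],
    [0,0,-1.5],
    [0,0,-1.65],
    [0,0,-1.8],
    [0,0,-1.806],
    [0,0,-1.806],
    [0,0,-1.806],
  ],
  grip_force=60,
)

```text
clock: 10.1
tool_pos: [0.5201, -0.0945, 0.0555]
ee_rot: [-0.001, 0.064, 0.998, -0.002]
force: [-2.3, -5.7, 9.4]
gripper_width: 0.0155
grip_force: 58.3
```

Run:
```python
from h import *
st()
```

```text
t 10.1 tcp [ 0.5201 -0.0945  0.0555] yang 82.69 w 15.52 F [-2.3417 -5.7029  9.4208] Ftool [ 1.62   -5.9896 -9.3946] gf 58.3 q7 0.695 M [-1.1082  0.6005  0.0961]
```

Call:
arm_command(
  travel=[
    [0,0,0],
    [0,0,0],
    [0,-2.5,0],
    [0,-2.5,0],
    [0,-2.5,0],
    [0,-2.5,0],
  ],
  rotation=[
    [0,0,0],
    [0,0,0],
    [0,0,0.17],
    [0,0,0.35],
    [0,0,0.35],
    [0,0,0.35],
  ],
  fingers=34,
  grip_force=20,
)

```text
clock: 10.85
tool_pos: [0.5214, -0.0948, 0.0552]
ee_rot: [-0.0, 0.234, 0.972, -0.0]
force: [-0.5, 0.3, 0.4]
gripper_width: 0.0341
grip_force: 0.0
```

Call:
arm_command(
  travel=[
    [0,0,0],
    [0,0,0],
    [0,0,0],
    [0,0,0],
    [0,0,0],
    [0,0,0],
  ],
  rotation=[
    [0,0,0],
    [0,0,0],
    [0,0,0],
    [0,0,0],
    [0,0,0],
    [0,0,0],
  ],
  fingers=0,
)

```text
clock: 11.6
tool_pos: [0.5216, -0.0947, 0.0553]
ee_rot: [0.0, 0.236, 0.972, 0.0]
force: [1.3, 3.8, -0.1]
gripper_width: 0.0169
grip_force: 20.1
```

Run:
```python
from h import *
st()
```

```text
t 11.6 tcp [ 0.5216 -0.0947  0.0553] yang 62.71 w 16.91 F [ 1.2759  3.7824 -0.0839] Ftool [0.6005 3.9463 0.0862] gf 20.1 q7 0.433 M [ 0.898  -0.1387  0.0944]
```

Call:
arm_command(
  travel=[
    [0,0,0],
    [0,0,0],
    [0,0,0],
    [0,0,0],
    [0,0,0],
    [0,0,0],
    [0,0,0],
    [0,0,0],
  ],
  rotation=[
    [0,0,0],
    [0,0,0],
    [0,0,-0.17],
    [0,0,-0.34],
    [0,0,-0.51],
    [0,0,-0.7],
    [0,0,-0.7],
    [0,0,-0.7],
  ],
  fingers=34,
)

```text
clock: 12.6
tool_pos: [0.5213, -0.0955, 0.0552]
ee_rot: [-0.0, -0.109, 0.994, -0.0]
force: [0.7, 0.4, -0.2]
gripper_width: 0.034
grip_force: 0.0
```

Call:
arm_command(
  travel=[
    [0,0,0],
    [0,0,0],
    [0,0,0],
    [0,0,0],
    [0,0,0],
    [0,0,0],
  ],
  rotation=[
    [0,0,0],
    [0,0,0],
    [0,0,0],
    [0,0,0],
    [0,0,0],
    [0,0,0],
  ],
  fingers=0,
)

```text
clock: 13.35
tool_pos: [0.5216, -0.0956, 0.0554]
ee_rot: [-0.0, -0.111, 0.994, -0.0]
force: [-0.4, -5.0, 6.0]
gripper_width: 0.0184
grip_force: 20.4
```

Run:
```python
from h import *
st()
```

```text
t 13.35 tcp [ 0.5216 -0.0956  0.0554] yang 102.76 w 18.45 F [-0.4169 -4.9931  6.005 ] Ftool [ 1.5101 -4.7819 -6.0015] gf 20.4 q7 0.974 M [-1.0856 -0.0095 -0.0247]
```

The widths are consistent with a 0.9 mm sensor bias, which puts the flat on a closing line of about 74°, or 9° short of the index. I'll re-grip there and turn +9°.

Call:
arm_command(
  travel=[
    [0,0,0],
    [0,0,0],
    [0,1,0],
    [0,1,0],
    [0,1,0],
    [0,1,0],
    [0,1,0],
  ],
  rotation=[
    [0,0,0],
    [0,0,0],
    [0,0,0.17],
    [0,0,0.34],
    [0,0,0.5],
    [0,0,0.5],
    [0,0,0.5],
  ],
  fingers=34,
)

```text
clock: 14.22
tool_pos: [0.5212, -0.0938, 0.0552]
ee_rot: [-0.0, 0.136, 0.991, 0.0]
force: [0.3, 0.2, -0.3]
gripper_width: 0.0346
grip_force: 0.0
```

Call:
arm_command(
  travel=[
    [0,0,0],
    [0,0,0],
    [0,0,0],
    [0,0,0],
    [0,0,0],
  ],
  rotation=[
    [0,0,0],
    [0,0,0],
    [0,0,0],
    [0,0,0],
    [0,0,0],
  ],
  fingers=0,
)

```text
clock: 14.85
tool_pos: [0.5212, -0.0941, 0.0552]
ee_rot: [-0.0, 0.138, 0.99, 0.0]
force: [-0.2, -0.1, -0.6]
gripper_width: 0.0162
grip_force: 21.3
```

Run:
```python
from h import *
st()
```

```text
t 14.85 tcp [ 0.5212 -0.0941  0.0552] yang 74.15 w 16.18 F [-0.234  -0.1101 -0.5663] Ftool [ 0.1948 -0.1699  0.5664] gf 21.3 q7 0.574 M [ 0.1037  0.0886 -0.02  ]
```

Call:
arm_command(
  travel=[
    [0,0,0],
    [0,0,0],
    [0,0,0],
    [0,0,0],
    [0,0,0],
    [0,0,0],
  ],
  rotation=[
    [0,0,0],
    [0,0,0],
    [0,0,-0.1],
    [0,0,-0.155],
    [0,0,-0.155],
    [0,0,-0.155],
  ],
  grip_force=60,
)

```text
clock: 15.6
tool_pos: [0.5209, -0.0943, 0.0553]
ee_rot: [-0.0, 0.061, 0.998, -0.0]
force: [-3.7, -0.6, 5.0]
gripper_width: 0.0147
grip_force: 59.5
```

Run:
```python
from h import *
st()
```

```text
t 15.6 tcp [ 0.5209 -0.0943  0.0553] yang 82.96 w 14.73 F [-3.7478 -0.5557  4.9538] Ftool [ 3.6538 -1.0129 -4.9517] gf 59.5 q7 0.693 M [0.0578 0.7029 0.1102]
```

Call:
arm_command(
  travel=[
    [0,0,0],
    [0,0,0],
    [0,0,0],
    [0,0,0],
    [0,0,0],
    [0,0,0],
    [0,0,0],
  ],
  rotation=[
    [0,0,0],
    [0,0,0],
    [0,0,-0.17],
    [0,0,-0.34],
    [0,0,-0.35],
    [0,0,-0.35],
    [0,0,-0.35],
  ],
  fingers=34,
  grip_force=20,
)

```text
clock: 16.48
tool_pos: [0.5213, -0.0941, 0.0553]
ee_rot: [0.0, -0.113, 0.994, -0.0]
force: [0.8, 0.4, 0.9]
gripper_width: 0.0338
grip_force: 0.0
```

Call:
arm_command(
  travel=[
    [0,0,0],
    [0,0,0],
    [0,0,0],
    [0,0,0],
    [0,0,0],
    [0,0,0],
  ],
  rotation=[
    [0,0,0],
    [0,0,0],
    [0,0,0],
    [0,0,0],
    [0,0,0],
    [0,0,0],
  ],
  fingers=0,
)

```text
clock: 17.23
tool_pos: [0.5216, -0.0951, 0.0555]
ee_rot: [0.0, -0.113, 0.994, -0.001]
force: [1.4, -5.4, 3.1]
gripper_width: 0.0175
grip_force: 22.5
```

Run:
```python
from h import *
st()
```

```text
t 17.225 tcp [ 0.5216 -0.0951  0.0555] yang 103.01 w 17.54 F [ 1.3686 -5.4184  3.1249] Ftool [-0.1145 -5.5923 -3.116 ] gf 22.5 q7 0.972 M [-1.0806 -0.1856  0.002 ]
```

Call:
arm_command(
  travel=[
    [0,0,0],
    [0,0,0],
    [0,0,0],
    [0,0,0],
    [0,0,0],
    [0,0,0],
    [0,0,0],
    [0,0,0],
  ],
  rotation=[
    [0,0,0],
    [0,0,0],
    [0,0,0.17],
    [0,0,0.34],
    [0,0,0.51],
    [0,0,0.7],
    [0,0,0.7],
    [0,0,0.7],
  ],
  fingers=34,
)

```text
clock: 18.23
tool_pos: [0.5212, -0.0938, 0.0552]
ee_rot: [-0.0, 0.232, 0.973, 0.0]
force: [-0.1, -0.5, 0.7]
gripper_width: 0.0341
grip_force: 0.0
```

Call:
arm_command(
  travel=[
    [0,0,0],
    [0,0,0],
    [0,0,0],
    [0,0,0],
    [0,0,0],
    [0,0,0],
  ],
  rotation=[
    [0,0,0],
    [0,0,0],
    [0,0,0],
    [0,0,0],
    [0,0,0],
    [0,0,0],
  ],
  fingers=0,
)

```text
clock: 18.98
tool_pos: [0.5208, -0.0947, 0.0552]
ee_rot: [-0.0, 0.234, 0.972, -0.0]
force: [-3.3, -4.0, 5.1]
gripper_width: 0.0177
grip_force: 21.3
```

Run:
```python
from h import *
st()
```

```text
t 18.975 tcp [ 0.5208 -0.0947  0.0552] yang 62.95 w 17.68 F [-3.3244 -3.9896  5.0831] Ftool [ 1.1488 -5.0703 -5.0771] gf 21.3 q7 0.421 M [-0.9534  0.6929 -0.0325]
```

The ±20° pinches now agree (17.54 and 17.68 mm), so the flat faces the right index within about 1° and the axis is near (0.5219, -0.0958). Next I open, rise and go to the collar.

Call:
arm_command(
  travel=[
    [0,0,0],
    [0,0,0],
    [0,0,-55],
    [0,0,-110],
    [0,0,-110],
    [0,0,-110],
    [0,0,-110],
    [0,0,-110],
    [0,0,-110],
    [0,0,-110],
    [0,0,-110],
    [0,0,-110],
  ],
  rotation=[
    [0,0,0],
    [0,0,0],
    [0,0,0],
    [0,0,0.17],
    [0,0,0.35],
    [0,0,0.52],
    [0,0,0.7],
    [0,0,0.87],
    [0,0,1.05],
    [0,0,1.22],
    [0,0,1.4],
    [0,0,1.4],
  ],
  fingers=60,
)

```text
clock: 20.48
tool_pos: [0.5216, -0.0936, 0.1653]
ee_rot: [0.0, 0.805, 0.594, 0.0]
force: [1.0, -0.3, 0.5]
gripper_width: 0.06
grip_force: 0.0
```

Run:
```python
from h import *
st(); go(.492,-.4070,.08,-72)
```

```text
t 20.475 tcp [ 0.5216 -0.0936  0.1653] yang -17.12 w 59.96 F [ 1.0218 -0.2874  0.4589] Ftool [ 0.0262  1.0614 -0.4583] gf 0.0 q7 -0.484 M [-0.0167  0.0214 -0.0284]
travel [-308.3   63.9   85.3] rot [ 0.0005 -0.0004  0.9578] q7 -0.484
```

Call:
arm_command(
  travel=[
    [-50,10,5],
    [-308,64,85],
    [-308,64,85],
    [-308,64,85],
    [-308,64,85],
    [-308,64,85],
    [-308,64,85],
    [-308,64,85],
    [-308,64,85],
    [-308,64,85],
  ],
  rotation=[
    [0,0,0],
    [0,0,0.958],
    [0,0,0.958],
    [0,0,0.958],
    [0,0,0.958],
    [0,0,0.958],
    [0,0,0.958],
    [0,0,0.958],
    [0,0,0.958],
    [0,0,0.958],
  ],
)

```text
clock: 21.72
tool_pos: [0.4916, -0.4064, 0.0807]
ee_rot: [0.0, 0.988, 0.157, 0.0]
force: [0.6, -0.1, 0.5]
gripper_width: 0.0599
grip_force: 0.0
```

Run:
```python
from h import *
from rig import manip
st(); go(.492,-.4070,.005,-72)
T,S=manip.get_image("top"),manip.get_image("side"); np.savez("pics/side1.npz",**S)
a=crop(S,298,325,40,30,10); cv2.imwrite("pics/c1.png",a)
```

```text
t 21.725 tcp [ 0.4916 -0.4064  0.0807] yang -71.97 w 59.88 F [ 0.6154 -0.1449  0.4974] Ftool [ 0.5406  0.3283 -0.497 ] gf 0.0 q7 -0.696 M [0.014  0.0162 0.0189]
travel [ 0.1  0.7 75.7] rot [ 0.0001 -0.0006  0.0005] q7 -0.696
```

View pics/c1.png

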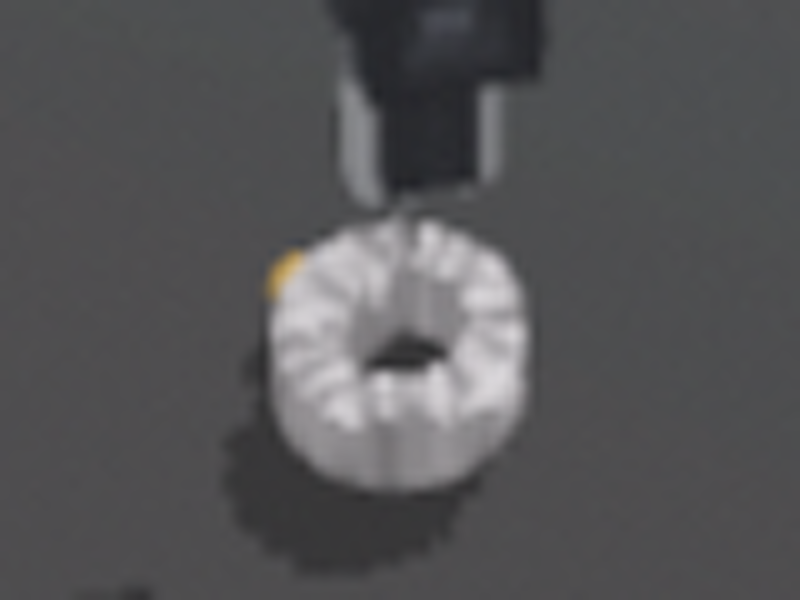

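The gripper is over the collar and the brass screw is at the collar's left in the side view. I'll descend, squeeze once at 40° to centre it, then re-grip perpendicular to the screw.

Call:
arm_command(
  travel=[
    [0,0.5,40],
    [0,0.5,75],
    [0,0.5,75],
    [0,0.5,75],
  ],
  rotation=[
    [0,0,0],
    [0,0,0],
    [0,0,0],
    [0,0,0],
  ],
)

```text
clock: 22.32
tool_pos: [0.4916, -0.408, 0.0062]
ee_rot: [0.0, 0.988, 0.155, 0.0]
force: [-0.2, 0.1, 1.1]
gripper_width: 0.06
grip_force: 0.0
```

Call:
arm_command(
  travel=[
    [0,0,0],
    [0,0,0],
    [0,0,0],
    [0,0,0],
    [0,0,0],
  ],
  rotation=[
    [0,0,0],
    [0,0,0],
    [0,0,0],
    [0,0,0],
    [0,0,0],
  ],
  fingers=30,
  grip_force=20,
)

```text
clock: 22.95
tool_pos: [0.492, -0.4083, 0.007]
ee_rot: [0.001, 0.988, 0.155, 0.001]
force: [0.2, -0.3, 6.6]
gripper_width: 0.0383
grip_force: 20.5
```

Run:
```python
from h import *
st()
```

```text
t 22.95 tcp [ 0.492  -0.4083  0.007 ] yang -72.13 w 38.32 F [ 0.2091 -0.2804  6.6466] Ftool [ 0.1223  0.3445 -6.6458] gf 20.5 q7 -0.704 M [0.0924 0.0654 0.0207]
```

Call:
arm_command(
  travel=[
    [0,0,0],
    [0,0,0],
    [0,0,0],
    [0,0,0],
    [0,0,0],
    [0,0,0],
    [0,0,0],
    [0,0,0],
    [0,0,0],
  ],
  rotation=[
    [0,0,0],
    [0,0,0],
    [0,0,0],
    [0,0,0.17],
    [0,0,0.34],
    [0,0,0.51],
    [0,0,0.68],
    [0,0,0.87],
    [0,0,0.87],
  ],
  fingers=60,
)

```text
clock: 24.08
tool_pos: [0.4914, -0.4075, 0.0051]
ee_rot: [0.0, 0.962, -0.275, -0.0]
force: [-0.0, 0.0, -0.3]
gripper_width: 0.0598
grip_force: 0.0
```

Call:
arm_command(
  travel=[
    [0,0,0],
    [0,0,0],
    [0,0,0],
    [0,0,0],
    [0,0,0],
    [0,0,0],
  ],
  rotation=[
    [0,0,0],
    [0,0,0],
    [0,0,0],
    [0,0,0],
    [0,0,0],
    [0,0,0],
  ],
  fingers=30,
  grip_force=40,
)

```text
clock: 24.82
tool_pos: [0.4913, -0.4077, 0.0055]
ee_rot: [-0.0, 0.961, -0.275, 0.0]
force: [0.5, 1.6, 6.6]
gripper_width: 0.0377
grip_force: 40.4
```

Run:
```python
from h import *
st(); go(.5219,-.0958,.17,-7.2)
```

```text
t 24.825 tcp [ 0.4913 -0.4077  0.0055] yang -121.94 w 37.7 F [0.4729 1.6399 6.6277] Ftool [-0.4659 -1.643  -6.6275] gf 40.4 q7 -1.239 M [0.3069 0.1002 0.0539]
travel [-139.  -280.9 -164.5] rot [-0.     -0.0002 -2.0027] q7 -1.239
```

Call:
arm_command(
  travel=[
    [0,0,-40],
    [0,0,-100],
    [-20,-40,-160],
    [-139,-281,-165],
    [-139,-281,-165],
    [-139,-281,-165],
    [-139,-281,-165],
    [-139,-281,-165],
    [-139,-281,-165],
    [-139,-281,-165],
    [-139,-281,-165],
    [-139,-281,-165],
    [-139,-281,-165],
    [-139,-281,-165],
    [-139,-281,-165],
    [-139,-281,-165],
    [-139,-281,-165],
    [-139,-281,-165],
  ],
  rotation=[
    [0,0,0],
    [0,0,0],
    [0,0,-0.15],
    [0,0,-2.003],
    [0,0,-2.003],
    [0,0,-2.003],
    [0,0,-2.003],
    [0,0,-2.003],
    [0,0,-2.003],
    [0,0,-2.003],
    [0,0,-2.003],
    [0,0,-2.003],
    [0,0,-2.003],
    [0,0,-2.003],
    [0,0,-2.003],
    [0,0,-2.003],
    [0,0,-2.003],
    [0,0,-2.003],
  ],
)

```text
clock: 27.08
tool_pos: [0.5222, -0.0957, 0.1703]
ee_rot: [0.0, 0.75, 0.661, -0.0]
force: [-0.2, 0.4, -0.4]
gripper_width: 0.0378
grip_force: 40.9
```

Run:
```python
from h import *
from rig import manip
st(); go(.5219,-.0958,.10,-7.2)
S=manip.get_image("side"); np.savez("pics/side2.npz",**S)
p=proj(S,(.5219,-.0958,.175)); print(p)
cv2.imwrite("pics/c2.png",crop(S,330,170,40,50,6))
x=np.arange(290,370); hs=cv2.cvtColor(S["color"],cv2.COLOR_RGB2HSV)[90:215,290:370]
ys,xs=np.where((hs[...,0]>8)&(hs[...,0]<32)&(hs[...,1]>80)&(hs[...,2]>60)); print("brass",xs.mean()+290,ys.mean()+90,len(xs))
```

```text
t 27.075 tcp [ 0.5222 -0.0957  0.1703] yang -7.23 w 37.82 F [-0.2386  0.4411 -0.3687] Ftool [ 0.4077 -0.2922  0.3687] gf 40.9 q7 -0.282 M [-0.0004 -0.0124  0.0139]
travel [-0.2 -0.3 70.3] rot [ 0.      0.0001 -0.0005] q7 -0.282
[332.7954 145.0162]
brass 330.61538461538464 149.3846153846154 13
```

View pics/c2.png

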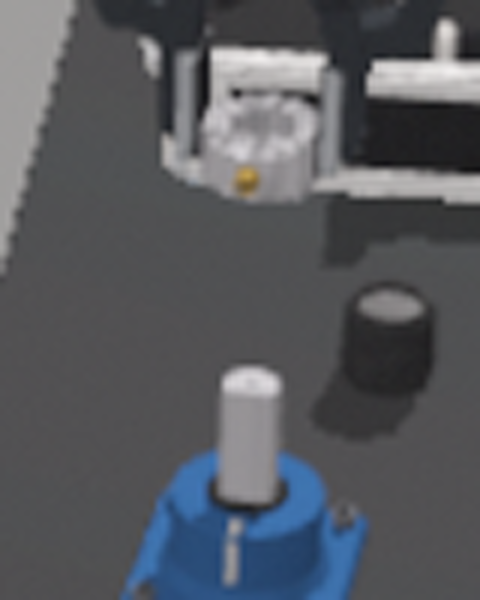

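The screw points at the side camera, at (330.6,149), just as the index line does at (328.5,~210). I'll work out its angle from that column.

Run:
```python
from h import *
S=load("side2"); c=np.array([.5222,-.0957])
for a in range(250,276,3):
    r=np.radians(a); print(a,proj(S,np.r_[c+.0245*np.array([np.cos(r),np.sin(r)]),.1735]).round(2))
# index line: column of white line on the wall / face
hs=cv2.cvtColor(S["color"],cv2.COLOR_RGB2HSV)
for y in range(205,217,1):
    row=S["color"][y,318:345,0].astype(float); row=np.clip(row-110,0,None); print(y,(row*np.arange(318,345)).sum()/(row.sum()+1e-9),row.sum())
print(proj(S,(.5219+.027*np.cos(np.radians(262.8)),-.0958+.027*np.sin(np.radians(262.8)),.04)),proj(S,(.5219+.027*np.cos(np.radians(262.8)),-.0958+.027*np.sin(np.radians(262.8)),.025)))
```

```text
250 [327.55 151.46]
253 [328.18 151.61]
256 [328.82 151.74]
259 [329.48 151.86]
262 [330.14 151.96]
265 [330.81 152.04]
268 [331.49 152.11]
271 [332.17 152.16]
274 [332.86 152.19]
205 0.0 0.0
206 0.0 0.0
207 328.5692307641758 65.0
208 328.4838709624438 62.0
209 327.999999672 1.0
210 327.9999999635556 9.0
211 328.0681818107258 44.0
212 328.0681818107258 44.0
213 328.046511620278 43.0
214 328.02564101723016 39.0
215 327.99999999113516 37.0
216 327.9999999878519 27.0
[328.0212 209.7342] [327.8305 215.5843]
```

The index matches a 262.8° heading and the screw is at about 264°. Going down, first to just above the shaft top and then gently over it.

Call:
arm_command(
  travel=[
    [0,-0.3,40],
    [0,-0.3,72],
    [0,-0.3,76],
    [0,-0.3,80],
    [0,-0.3,84],
    [0,-0.3,84],
  ],
  rotation=[
    [0,0,0],
    [0,0,0],
    [0,0,0],
    [0,0,0],
    [0,0,0],
    [0,0,0],
  ],
)

```text
clock: 27.88
tool_pos: [0.5222, -0.0967, 0.0869]
ee_rot: [0.001, 0.751, 0.661, 0.0]
force: [0.2, -3.8, -2.4]
gripper_width: 0.0374
grip_force: 40.8
```

Run:
```python
from h import *
st(); go(.5219,-.0958,.0505,-7.2)
```

```text
t 27.875 tcp [ 0.5222 -0.0967  0.0869] yang -7.27 w 37.42 F [ 0.1944 -3.7666 -2.4196] Ftool [-3.7096  0.6664  2.4236] gf 40.8 q7 -0.351 M [-0.744  -0.0815 -0.0037]
travel [ 0.9 -0.5 36.4] rot [ 0.0012  0.0009 -0.0012] q7 -0.351
```

The collar is on the shaft, with a light 4 N side load towards -y. I'll ease 0.8 mm that way and continue.

Call:
arm_command(
  travel=[
    [-0.8,0,2],
    [-0.8,0,6],
    [-0.8,0,10],
    [-0.8,0,14],
    [-0.8,0,18],
    [-0.8,0,18],
  ],
  rotation=[
    [0,0,0],
    [0,0,0],
    [0,0,0],
    [0,0,0],
    [0,0,0],
    [0,0,0],
  ],
)

```text
clock: 28.62
tool_pos: [0.5215, -0.097, 0.0676]
ee_rot: [-0.0, 0.75, 0.661, -0.0]
force: [-0.3, -5.7, -3.8]
gripper_width: 0.038
grip_force: 40.7
```

Run:
```python
from h import *
st(); go(.5219,-.0958,.0505,-7.2)
```

```text
t 28.625 tcp [ 0.5215 -0.097   0.0676] yang -7.24 w 38.01 F [-0.3295 -5.6652 -3.795 ] Ftool [-5.6597  0.3903  3.7974] gf 40.7 q7 -0.363 M [-1.1963 -0.0228  0.0168]
travel [ 1.2  0.3 17.1] rot [-0.0008  0.0005 -0.0007] q7 -0.363
```

Call:
arm_command(
  travel=[
    [-0.8,0,3],
    [-0.8,0,6],
    [-0.8,0,10],
    [-0.8,0,14],
    [-0.8,0,17],
    [-0.8,0,17],
    [-0.8,0,17],
    [-0.8,0,17],
  ],
  rotation=[
    [0,0,0],
    [0,0,0],
    [0,0,0],
    [0,0,0],
    [0,0,0],
    [0,0,0],
    [0,0,0],
    [0,0,0],
  ],
)

```text
clock: 29.62
tool_pos: [0.5217, -0.0971, 0.0513]
ee_rot: [-0.0, 0.75, 0.661, 0.0]
force: [-1.4, -0.4, -2.1]
gripper_width: 0.0381
grip_force: 40.8
```

Run:
```python
from h import *
from rig import manip
st()
S=manip.get_image("side"); np.savez("pics/side3.npz",**S)
cv2.imwrite("pics/c3.png",crop(S,330,195,30,27,10))
hs=cv2.cvtColor(S["color"],cv2.COLOR_RGB2HSV)[180:225,310:350]
ys,xs=np.where((hs[...,0]>8)&(hs[...,0]<32)&(hs[...,1]>80)&(hs[...,2]>60)); print("brass",xs.mean()+310,ys.mean()+180,len(xs))
c=np.array([.5219,-.0962])
for a in range(256,275,3):
    r=np.radians(a); print(a,[proj(S,np.r_[c+.0245*np.array([np.cos(r),np.sin(r)]),z]).round(2) for z in(.05,.054,.058)])
```

```text
t 29.625 tcp [ 0.5217 -0.0971  0.0513] yang -7.21 w 38.12 F [-1.4188 -0.4427 -2.1428] Ftool [-0.6176 -1.352   2.1427] gf 40.8 q7 -0.373 M [-0.1547  0.102  -0.0256]
brass 328.8 201.3 10
256 [array([327.  , 204.92]), array([327.05, 203.33]), array([327.1 , 201.72])]
259 [array([327.61, 205.05]), array([327.66, 203.45]), array([327.71, 201.85])]
262 [array([328.22, 205.15]), array([328.28, 203.56]), array([328.33, 201.95])]
265 [array([328.85, 205.24]), array([328.9 , 203.64]), array([328.96, 202.04])]
268 [array([329.48, 205.31]), array([329.53, 203.71]), array([329.59, 202.11])]
271 [array([330.11, 205.35]), array([330.17, 203.76]), array([330.22, 202.16])]
274 [array([330.74, 205.38]), array([330.8 , 203.79]), array([330.86, 202.18])]
```

View pics/c3.png

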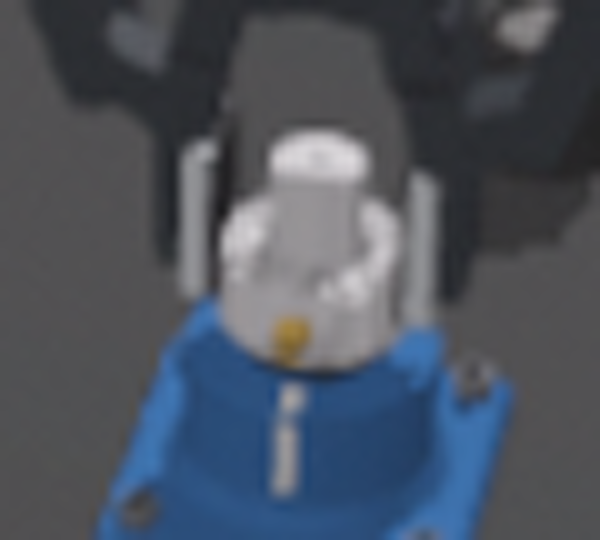

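The collar sits just above the face, with the brass screw at (328.8,201) directly over the index line at (328.5,207). Its heading is about 264° against a target of 263°, with about 5 mm clearance, a 41 N grip and almost no side force. Handing in.

```bash
python3 -c "
from rig import manip
print(manip.job_done())"
```

```text
the job is handed in; nothing more can be done
None
```

I handed the job in, with no verdict returned: flat and set-screw both face the right-hand (-y) index line to within about 2°, and the collar is still gripped at about 41 N, roughly 5 mm above the bearing face.

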